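# Raise the copyboard glass with its lift lever

### The arm

A 7-joint arm with a two-finger parallel gripper is mounted at the origin on the work surface. World frame = base frame: x ahead of the robot, y to its left, z up, the work surface at z = 0. Lengths are in m, angles in rad, forces in N, time in s.
With the tool pointing down it reaches from about 0.35 to 0.9 m from the base axis. Payload 8.1 kg.
Tool frame: the origin (TCP) lies at the very end of the fingers, on their centre line; the grasp point (between the pads) lies 19 mm behind it; z points along the fingers, y is the line along which they close (so a half turn about z gives the same grasp; the last joint's range is limited). The gripper opens to 92 mm and grips with 3 to 60 N. Pads are 19 mm wide; open, the fingers measure 130 mm over their backs; the gripper's body (75 mm by 190 mm) begins 47 mm behind the grasp point.
Start: joints at [-1.433, 0.434, 0.025, 1.573, -0.012, 1.134, -0.075], TCP at [0.149, 0.607, 0.227] pointing down, gripper open.
Joint ranges: [-2.62, 2.62], [-0.44, 2.09], [-1.27, 1.32], [0.08, 2.57], [-1.32, 4.46], [0.12, 2], [-2.74, 2.74]. Speed limits (rad/s): [2.22, 2.22, 3.01, 3.01, 3.14, 3.14, 3.14].

### API

Orientations are given as a rotation vector (axis times angle).
In Python, from cell import readout, cams, job gives the robot as it stands.
- The arm moves only by the tool drive_tool, never from a script. Its argument "commands" is a list of rows, each a list of 3 entries, a list of its own where there are three numbers: the turn, a rotation vector about the tool's x, y, z in rad, then the shift along the tool's x, y, z in cm, then the gripper's target within -1 to 1 (fully open at 1, half-way at 0, shut at -1). A call has 1 to 20 rows; each row is the pose to reach, as a shift and turn from the pose commanded when the call began, along the tool's axes at that moment; what a row does not reach only later rows make up. A row lasts 1/12 s, in which the tool goes at most 41.7 mm and 7.16 degrees, less where a joint would pass 70% of its speed; a pose out of reach is approached as far as the arm can. A call with a gripper value outside its range is refused whole. The fingers move at their own pace and stop on an object; "newtons" is the grip in N (left out, the last holds). Time passes only in rows, so rows that repeat a pose let the fingers close. It gives the time, the measured TCP pose, the force, the opening and the grip force at its end, in the units of the state.
- readout.observe(): the state, without advancing time (a new reading comes with each control period).
- cams.get_image(name): name is "scene" or "top" or "wrist"; returns the picture (400x640x3 uint8, blue, green, red); there is no depth.
- cams.camera_info(name): a dict with "camera_matrix" (3x3 intrinsics, pixels), "k1" (the pictures are not rectified: a ray, as slopes to the right and down, at radius r is drawn at 1 + k1 r^2 times it, then the intrinsics apply), "R" (3x3) and "t" (3): a world point X has camera coordinates R X + t. Camera axes: x right, y down, z forward; pixel columns grow to the right and rows downward; lengths in m; the calibration is good to about 2 mm. A picture is of the moment at which its call begins: read the wrist's pose just before it. camera_info takes no time and is no camera call; for the wrist camera it gives the pose at the moment of the call.
- job.sign_off(): hands the job in; it is judged then, once.
The state is a dict: "clock": time; "joints": joint angles; "dq": joint speeds; "joint_efforts": joint torques, N m; "position": TCP position; "ee_rot": TCP orientation; "force": force on the tool from outside, world axes, zero at the start; "ft_torque": the same for the moment, N m; "width": opening from 0.0 (shut) to 1.0 (fully open); "gripper_force": force on a finger pad.
Only numpy, scipy, OpenCV 4.12 (cv2) and the standard library are available. Lean on these libraries where they do the work, as an engineer would, in place of code of your own. Each camera call takes 0.05 s, during which the arm holds its last target. There are 200 camera calls.

### The job

The page under the copyboard glass has been photographed and has to be turned. Press the paddle of the lift lever down until the lever is on its stop, so that the heavy glass comes up, and finish while still holding the paddle down with the fingertips so that the glass stays raised. Bring the glass up smoothly, without jerking it or letting it drop back, do not touch it or its frame, and leave the phone, lens, lens cap and brush where they are.

Things in the scene. Friction and masses are not known exactly. Their poses are not given: they have to be found in the camera images.
- copyboard: Black baseboard, 380 x 500 x 18 mm, fixed to the desk, turned about z. Origin: centre of its underside, at desk height. +z up, -x its front (robot side), +x the hinge side of the glass. An open book lies on it under the glass. The lift lever runs along the board's x, 180 mm to the right (-y) of the board's centre, and overhangs the front edge.
- glass_plate: The glass in its aluminium frame, 280 mm front to back, 330 mm wide, 14 mm thick, 1.0 to 1.7 kg, hinged along its rear edge. Origin: middle of its front edge; its x points to the hinge. Flat on the book when shut (front edge 60 mm above the desk); tilted about 0.34 rad, front edge 150 mm up, when the lever is on its stop. Only the lever holds it up. A lug on its right edge lies over the roller.
- lever_angle (a joint): Lever angle, rad. 0 = at rest (paddle up, roller under the glass's lug); grows as the paddle goes down; 0.36 = on its rubber stop. It turns about fulcrum with no spring: the paddle pushes back with about 5 to 10 N of steady force, from the weight of the glass, all the way down.
- fulcrum (a point): Pivot pin of the lever, 52 mm above the desk; the axis is parallel to the board's y.
- paddle (a point): Flat black rubber-faced paddle on the lever's front end, 38 mm along the lever (its x) x 30 mm across (y) x 8 mm. The point is the centre of its top face, z out of that face, 240 mm forward of the pin along the bar and 40 mm above the bar's line. At rest 134 mm above the desk, leaning 0.18 rad (front edge up); on the stop 48 mm, leaning 0.18 rad the other way. Moves 14 mm forward meanwhile.
- phone: Bystander: phone lying flat on the desk in front of the board, 74 x 152 x 9 mm; origin at the centre of its underside.
- lens: Bystander: camera lens standing on the desk to the right of the board, 78 mm diameter, 98 mm high; origin at the centre of its underside.
- lens_cap: Bystander: round lens cap lying on the desk to the right of the board, 72 mm diameter, 10 mm high; origin at the centre of its underside.
- brush: Bystander: dusting brush lying on the desk in front of the board, 200 mm long along its x; origin at the centre of its underside.
- lift_lever: The lift lever: steel bar 8 mm wide, 14 mm high, carried on a fulcrum pin (its origin). Short arm 80 mm back to a roller under the glass's lug, long arm forward, cranked up at its end to the paddle. Its x runs along the bar, to the rear.

How it is judged:
By the outcome, as a careful person would: the job done as asked, in the order asked, and still so for the second after the job is handed in, while the arm keeps its last pose, push and grip.
It also fails if it takes over 35 s, if anything falls off the work surface, if the arm or the gripper's body presses on something with over 40 N, if the wrist force passes 120 N, or if a joint passes its speed limit or range.

## Working session

There is one attempt and no reset: what is moved stays moved. The work goes in short steps, Python scripts to look and compute and a tool call to move; the robot and the scene stay as the last step left them, time stands still between calls to the robot, and variables do not carry over. Pictures are saved under pics/ and viewed, at most 10 in all, crops included, and the job is handed in when it is done.

Besides the shell and the picture viewer there is one more tool, called after "Request:" as name([rows], argument=value, ...), one row to a line, values as JSON. drive_tool: Moves the arm, as the interface text tells. Its arguments: {"type":"object","properties":{"commands":{"type":"array"},"newtons":{"type":"number"}},"required":["commands"]}

```bash
mkdir -p pics; python3 - <<'E'
from cell import readout,cams,job
import cv2
for n in("scene","top"):
    cv2.imwrite(f"pics/{n}0.png",cams.get_image(n)); i=cams.camera_info(n); print(n,i)
s=readout.observe();print(s['clock'],s['position'],s['ee_rot'],s['width'],s['force'])
E
```

```text
scene {'camera_matrix': array([[399.30428006,   0.        , 317.5336686 ],
       [  0.        , 399.30428006, 205.41851638],
       [  0.        ,   0.        ,   1.        ]]), 'k1': -0.040330823280056126, 'R': array([[ 0.58231945,  0.81277272,  0.01745174],
       [ 0.5330231 , -0.36550517, -0.76308083],
       [-0.61383258,  0.453659  , -0.6460674 ]]), 't': array([-0.44697891, -0.20772466,  1.46620585])}
top {'camera_matrix': array([[386.62766776,   0.        , 313.92882573],
       [  0.        , 386.62766776, 196.45992485],
       [  0.        ,   0.        ,   1.        ]]), 'k1': -0.017157024397935997, 'R': array([[ 0.02141128, -0.99970329, -0.0116145 ],
       [-0.98404754, -0.01902092, -0.17688596],
       [ 0.17661256,  0.01521658, -0.98416282]]), 't': array([0.09299499, 0.5968812 , 0.9244727 ])}
0.1 [0.14899227 0.60653043 0.22604459] [-3.77414940e-01 -3.11880942e+00  2.14906082e-03] 0.999704848178908 [-0.31908933  0.72575708  0.00328072]
```

View pics/scene0.png

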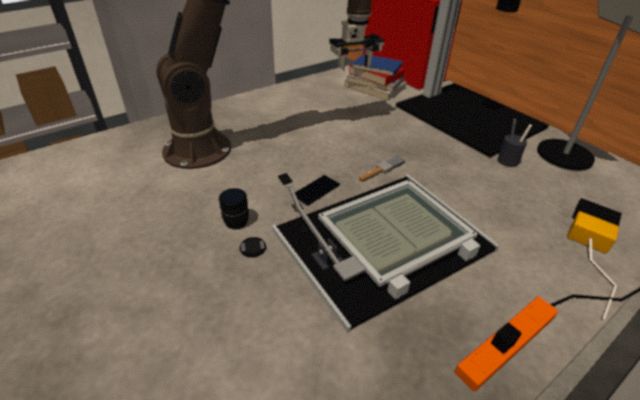

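View pics/top0.png

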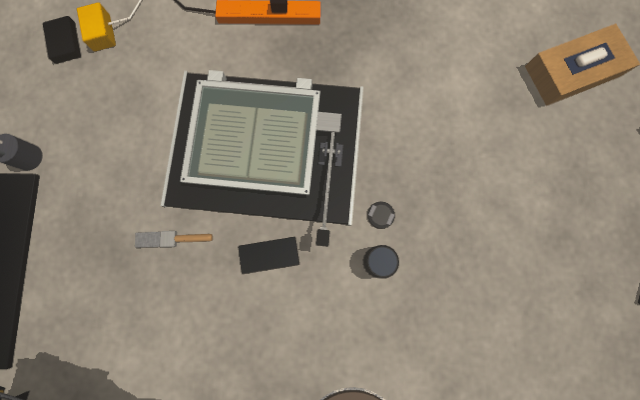

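The scene view shows the paddle at about (285,179). In the top view the paddle is at (323,237), the fulcrum at about (331,152), the phone at (269,255) and the lens at (381,262). Next I'll locate these and work out the lever direction.

```bash
cat > h.py <<'E'
import numpy as np,cv2
from cell import readout,cams,job
from scipy.spatial.transform import Rotation as Ro
def ray(i,p):
    K=i['camera_matrix']; d=np.array([i['k1'],0,0,0,0.])
    u=cv2.undistortPoints(np.array([[p]],float),K,d)[0,0]
    return -i['R'].T@i['t'], i['R'].T@np.r_[u,1]
def plane(i,p,z):
    c,v=ray(i,p); return c+v*(z-c[2])/v[2]
def tri(i,p,j,q):
    a,u=ray(i,p);b,v=ray(j,q)
    s=np.linalg.lstsq(np.c_[u,-v],b-a,rcond=None)[0]
    return (a+u*s[0]+b+v*s[1])/2, np.linalg.norm(a+u*s[0]-b-v*s[1])
def proj(i,X):
    c=i['R']@X+i['t'];x=c[:2]/c[2];x=x*(1+i['k1']*(x@x));K=i['camera_matrix'];return K[:2,:2]@x+K[:2,2]
E
python3 - <<'E'
from h import *
T=cams.camera_info('top');S=cams.camera_info('scene')
it=cv2.imread('pics/top0.png');js=cv2.imread('pics/scene0.png')
def blob(im,x,y,w,t):
    c=im[y-w:y+w,x-w:x+w].max(2);m=(c<t).astype('uint8')
    n,l,s,ce=cv2.connectedComponentsWithStats(m);k=l[w,w]
    print(s[k]);return ce[k]+[x-w,y-w]
p=blob(it,323,237,14,48);q=blob(js,285,179,12,40);print(p,q)
print('tri',tri(T,p,S,q),'plane',plane(T,p,.134))
f=plane(T,(331,152),.06);print('ful',f)
for a,z in (((163,206),.018),((351,224),.018),((362,88),.018),((187,72),.018),((269,255),.009),((381,262),.098),((381,215),.01),((299,261),.009),((295,238),.009)):print(a,plane(T,a,z))
c1=cv2.resize(it[120:280,240:420],(720,640)[::1],interpolation=cv2.INTER_CUBIC)
c2=cv2.resize(js[150:280,230:390],(720,585),interpolation=cv2.INTER_CUBIC)
cv2.imwrite('pics/c.png',cv2.resize(np.vstack([c1[:,:],c2]),(350,600)))
E
```

```text
[  0   0  28  28 784]
[ 7  7 11 10 71]
[322.5 236.5] [284.74647887 178.6056338 ]
tri (array([0.48895947, 0.08286432, 0.1282506 ]), np.float64(0.0011770942483413347)) plane [0.48823922 0.08240266 0.134     ]
ful [0.71047909 0.06372272 0.06      ]
(163, 206) [0.56810129 0.5022713  0.018     ]
(351, 224) [0.5307151  0.00818594 0.018     ]
(362, 88) [ 0.90835317 -0.02063536  0.018     ]
(187, 72) [0.94935642 0.46963159 0.018     ]
(269, 255) [0.44707522 0.21856331 0.009     ]
(381, 262) [ 0.43416015 -0.0558208   0.098     ]
(381, 215) [ 0.55679188 -0.07085824  0.01      ]
(299, 261) [0.43346445 0.14062581 0.009     ]
(295, 238) [0.49224583 0.15268464 0.009     ]
```

Request:
drive_tool([
  [[0,0,-0.05],[-3,-3,0],-1],
  [[0,0,-0.1],[-6,-6,0],-1],
  [[0,0,-0.15],[-9,-9,0],-1],
  [[0,0,-0.2],[-12,-11.5,0],-1],
  [[0,0,-0.25],[-15,-14.5,0],-1],
  [[0,0,-0.3],[-18,-17,0],-1],
  [[0,0,-0.35],[-21,-20,0],-1],
  [[0,0,-0.4],[-24,-23,0],-1],
  [[0,0,-0.45],[-27,-26,0],-1],
  [[0,0,-0.5],[-30,-29,0],-1],
  [[0,0,-0.55],[-33,-31.5,0],-1],
  [[0,0,-0.6],[-36,-34.5,0],-1],
  [[0,0,-0.65],[-39,-37.5,0],-1],
  [[0,0,-0.7],[-42,-40,0],-1],
  [[0,0,-0.75],[-44,-42,0],-1],
  [[0,0,-0.77],[-45,-43,0.5],-1],
  [[0,0,-0.77],[-45,-43,0.5],-1],
  [[0,0,-0.77],[-45,-43,0.5],-1],
  [[0,0,-0.77],[-45,-43,0.5],-1],
  [[0,0,-0.77],[-45,-43,0.5],-1],
], newtons=20)

```text
clock: 1.77
position: [0.4829, 0.0835, 0.2217]
ee_rot: [0.824, -3.031, -0.001]
force: [-0.3, 0.8, 0.7]
width: 0.003
gripper_force: 0.0
```

```bash
python3 - <<'E'
from h import *
s=readout.observe();W=cams.camera_info('wrist')
im=cams.get_image('wrist');cv2.imwrite('pics/w1.png',im)
sc=cams.get_image('scene');cv2.imwrite('pics/s1.png',cv2.resize(sc[100:300,200:440],(720,600)))
print(s['position'],Ro.from_rotvec(s['ee_rot']).as_matrix().round(3))
print('pred paddle',proj(W,np.array([.487,.081,.134])),'tcp',proj(W,s['position']), -W['R'].T@W['t'])
E
```

```text
[0.48291545 0.08345642 0.2217386 ] [[-0.862 -0.506 -0.   ]
 [-0.506  0.862  0.001]
 [ 0.     0.001 -1.   ]]
pred paddle [313.408371   206.66221483] tcp [317.54626234 249.01913594] [0.41022291 0.04162358 0.38084376]
```

View pics/w1.png

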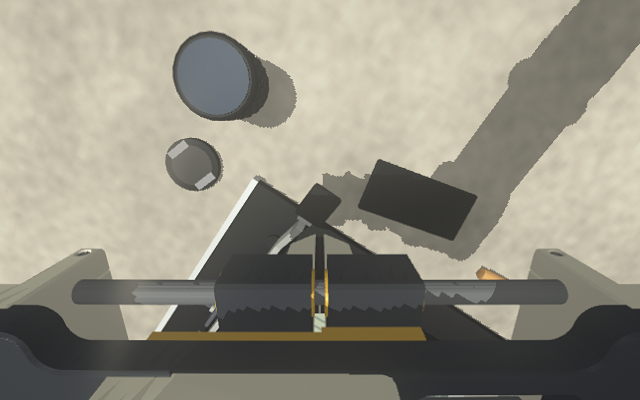

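View pics/s1.png

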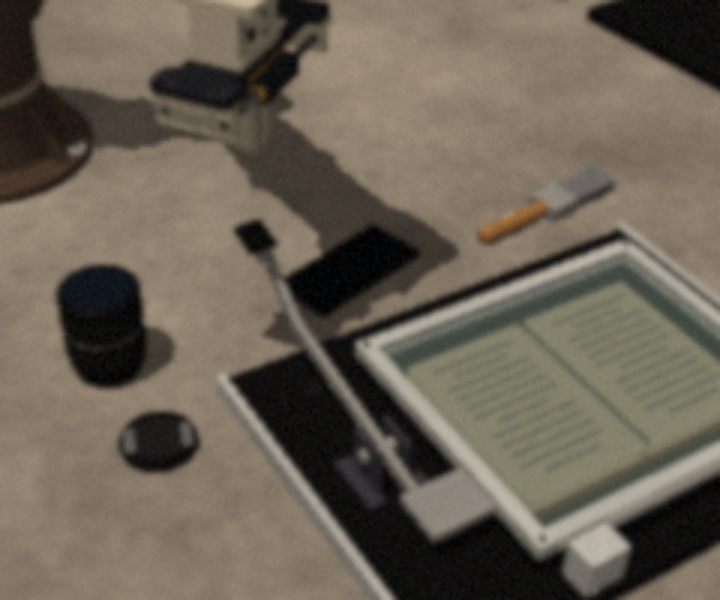

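The wrist view shows the paddle at about (320,204), a few pixels from the predicted (313,207). The scene view shows the lever and paddle clear of the gripper, and the bystanders untouched.

```bash
python3 - <<'E'
from h import *
W=cams.camera_info('wrist');S=cams.camera_info('scene');T=cams.camera_info('top')
print(plane(W,(320,204),.134),tri(W,(320,204),S,(284.7,178.6)),tri(W,(320,204),T,(323,237)))
yaw=-.076;R0=Ro.from_rotvec(readout.observe()['ee_rot']).as_matrix();p0=readout.observe()['position']
ex=np.array([np.cos(yaw),np.sin(yaw),0])
p=np.array([.4865,.0795,.134]);ful=None
import math
r=np.array([-.240,.040]);a0=math.atan2(.134-.052,1)
# rest lean .18 : rotate r so that bar tilts front up by .18
def pd(th):
    a=.18-th;return np.array([-.24*math.cos(a)+.04*math.sin(a), .24*math.sin(a)+.04*math.cos(a)])
print(pd(0),pd(.36))
for th in np.linspace(0,.36,10):
    d=pd(th)-pd(0);q=p+ex*d[0]+[0,0,d[1]]
    print(round(th,2),q.round(4),(R0.T@(q-p0)*100).round(2))
E
```

```text
[0.48188376 0.0848058  0.134     ] (array([0.48457867, 0.08625831, 0.12435363]), np.float64(0.0005044362315911975)) (array([0.4855363 , 0.08350205, 0.12842738]), np.float64(0.0061092270629109985))
[-0.2289613   0.08232085] [-0.24328367 -0.00361335]
0.0 [0.4865 0.0795 0.134 ] [-0.1  -0.5   8.78]
0.04 [0.4834 0.0797 0.1248] [ 0.15 -0.32  9.71]
0.08 [0.4807 0.0799 0.1154] [ 0.38 -0.17 10.64]
0.12 [0.4783 0.0801 0.106 ] [ 0.57 -0.03 11.58]
0.16 [0.4763 0.0803 0.0965] [ 0.73  0.08 12.54]
0.2 [0.4747 0.0804 0.0869] [ 0.86  0.17 13.5 ]
0.24 [0.4735 0.0805 0.0772] [ 0.96  0.24 14.46]
0.28 [0.4727 0.0806 0.0675] [ 1.03  0.29 15.43]
0.32 [0.4723 0.0806 0.0578] [ 1.07  0.31 16.41]
0.36 [0.4722 0.0806 0.0481] [ 1.07  0.31 17.38]
```

Request:
drive_tool([
  [[0,0,0],[0,-0.1,0.5],-1],
  [[0,0,0],[-0.1,-0.2,1.3],-1],
  [[0,0,0],[-0.1,-0.2,2.3],-1],
  [[0,0,0],[-0.1,-0.2,3.3],-1],
  [[0,0,0],[-0.1,-0.2,4.3],-1],
  [[0,0,0],[-0.1,-0.2,5.3],-1],
  [[0,0,0],[-0.1,-0.2,6.2],-1],
  [[0,0,0],[-0.1,-0.2,6.9],-1],
  [[0,0,0],[-0.1,-0.2,7.4],-1],
  [[0,0,0],[-0.1,-0.2,7.7],-1],
  [[0,0,0],[-0.1,-0.2,7.8],-1],
  [[0,0,0],[-0.1,-0.2,7.9],-1],
  [[0,0,0],[-0.1,-0.2,7.9],-1],
])

```text
clock: 2.95
position: [0.4856, 0.0809, 0.1429]
ee_rot: [-0.821, 3.032, 0.0]
force: [-0.6, -0.4, 0.7]
width: 0.005
gripper_force: 0.0
```

```bash
python3 - <<'E'
from h import *
sc=cams.get_image('scene');t=cams.get_image('top');w=cams.get_image('wrist')
s=readout.observe();print(s['position'],s['force'],s['clock'])
a=cv2.resize(sc[120:240,230:350],(400,400));b=cv2.resize(t[190:290,270:370],(400,400))
cv2.imwrite('pics/m2.png',np.hstack([a,b]));cv2.imwrite('pics/w2.png',w)
E
```

```text
[0.48560667 0.08089906 0.14307192] [-0.15737832  0.48286487  0.99552074] 3.1
```

View pics/m2.png

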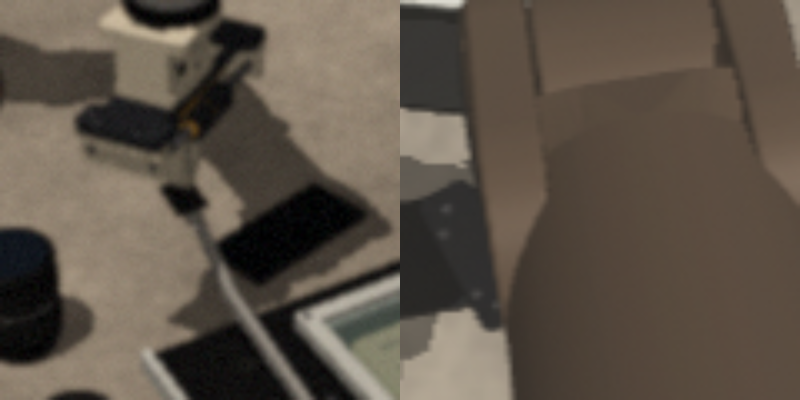

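View pics/w2.png

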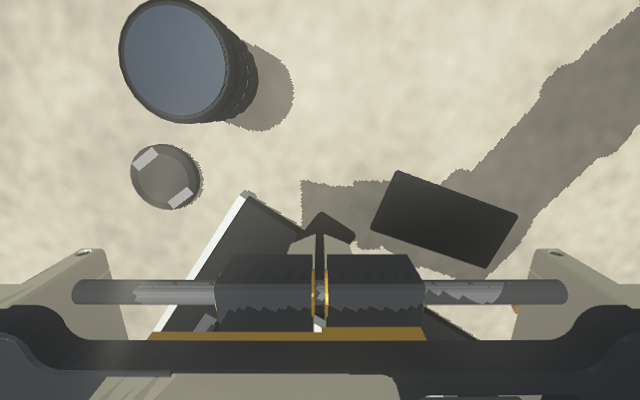

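The fingertips are over the paddle: its nearest corner shows at wrist (320,212), and in the scene view the gripper hides only the top of the paddle. I'll cast that corner as a check.

```bash
python3 - <<'E'
from h import *
W=cams.camera_info('wrist')
ex=np.array([np.cos(.076),-np.sin(.076),0]);ey=np.array([np.sin(.076),np.cos(.076),0])
for c in((320,212),(303,236),(355,240)):
    P=plane(W,c,.137);print(P)
c=np.array([.485,.082,.134])
for a,b in((-1,-1),(-1,1),(1,-1),(1,1)):
    X=c+ex*.019*a+ey*.015*b+[0,0,-a*.0034];print(a,b,X.round(4),proj(W,X))
E
```

```text
[0.46528069 0.07078911 0.137     ]
[0.48506487 0.06966601 0.137     ]
[0.47052878 0.10019436 0.137     ]
-1 -1 [0.4649 0.0685 0.1374] [317.11544619 210.00349998]
-1 1 [0.4672 0.0984 0.1374] [355.51878359 234.93880331]
1 -1 [0.5028 0.0656 0.1306] [285.57143941 249.6976067 ]
1 1 [0.5051 0.0955 0.1306] [321.67639718 271.50871979]
```

Request:
drive_tool([
  [[0,0,0],[-0.1,0.1,0.2],-1],
  [[0,0,0],[-0.2,0.2,0.4],-1],
  [[0,0,0],[-0.2,0.2,0.5],-1],
  [[0,0,0],[-0.2,0.2,0.6],-1],
  [[0,0,0],[-0.2,0.2,0.7],-1],
  [[0,0,0],[-0.2,0.2,0.8],-1],
  [[0,0,0],[-0.2,0.2,0.9],-1],
  [[0,0,0],[-0.17,0.22,1.0],-1],
  [[0,0,0],[-0.14,0.24,1.1],-1],
  [[0,0,0],[-0.12,0.26,1.2],-1],
  [[0,0,0],[-0.09,0.28,1.3],-1],
  [[0,0,0],[-0.06,0.3,1.4],-1],
  [[0,0,0],[-0.04,0.32,1.5],-1],
  [[0,0,0],[-0.01,0.34,1.6],-1],
  [[0,0,0],[0.02,0.36,1.7],-1],
  [[0,0,0],[0.05,0.38,1.83],-1],
  [[0,0,0],[0.08,0.4,1.96],-1],
  [[0,0,0],[0.12,0.42,2.1],-1],
  [[0,0,0],[0.16,0.45,2.25],-1],
  [[0,0,0],[0.2,0.47,2.4],-1],
])

```text
clock: 4.77
position: [0.4815, 0.0839, 0.119]
ee_rot: [-0.821, 3.032, 0.0]
force: [-1.4, 0.2, 6.2]
width: 0.005
gripper_force: 2.8
```

Request:
drive_tool([
  [[0,0,0],[0.04,0.03,0.16],-1],
  [[0,0,0],[0.08,0.05,0.33],-1],
  [[0,0,0],[0.12,0.08,0.51],-1],
  [[0,0,0],[0.16,0.1,0.7],-1],
  [[0,0,0],[0.2,0.13,0.89],-1],
  [[0,0,0],[0.24,0.16,1.08],-1],
  [[0,0,0],[0.28,0.19,1.27],-1],
  [[0,0,0],[0.31,0.21,1.46],-1],
  [[0,0,0],[0.34,0.23,1.65],-1],
  [[0,0,0],[0.37,0.25,1.84],-1],
  [[0,0,0],[0.4,0.27,2.03],-1],
  [[0,0,0],[0.43,0.29,2.22],-1],
  [[0,0,0],[0.46,0.31,2.41],-1],
  [[0,0,0],[0.48,0.33,2.6],-1],
  [[0,0,0],[0.51,0.35,2.79],-1],
  [[0,0,0],[0.54,0.37,2.98],-1],
  [[0,0,0],[0.57,0.39,3.17],-1],
  [[0,0,0],[0.6,0.41,3.36],-1],
  [[0,0,0],[0.62,0.42,3.55],-1],
  [[0,0,0],[0.64,0.43,3.74],-1],
])

```text
clock: 6.43
position: [0.4741, 0.0844, 0.0817]
ee_rot: [-0.821, 3.031, 0.0]
force: [-1.1, 0.4, 6.5]
width: 0.004
gripper_force: 3.2
```

Request:
drive_tool([
  [[0,0,0],[0.02,0.01,0.19],-1],
  [[0,0,0],[0.04,0.02,0.38],-1],
  [[0,0,0],[0.06,0.04,0.57],-1],
  [[0,0,0],[0.07,0.05,0.76],-1],
  [[0,0,0],[0.08,0.06,0.95],-1],
  [[0,0,0],[0.09,0.07,1.14],-1],
  [[0,0,0],[0.1,0.07,1.33],-1],
  [[0,0,0],[0.11,0.08,1.52],-1],
  [[0,0,0],[0.12,0.08,1.7],-1],
  [[0,0,0],[0.13,0.09,1.87],-1],
  [[0,0,0],[0.13,0.09,2.03],-1],
  [[0,0,0],[0.14,0.09,2.18],-1],
  [[0,0,0],[0.14,0.1,2.32],-1],
  [[0,0,0],[0.15,0.1,2.45],-1],
  [[0,0,0],[0.15,0.1,2.57],-1],
  [[0,0,0],[0.15,0.1,2.68],-1],
  [[0,0,0],[0.15,0.1,2.78],-1],
  [[0,0,0],[0.15,0.1,2.87],-1],
  [[0,0,0],[0.15,0.1,2.95],-1],
  [[0,0,0],[0.15,0.1,3.02],-1],
])

```text
clock: 8.1
position: [0.4722, 0.0847, 0.0515]
ee_rot: [-0.821, 3.031, 0.0]
force: [-1.8, 0.2, 6.5]
width: 0.003
gripper_force: 2.9
```

Request:
drive_tool([
  [[0,0,0],[0,0,0.06],-1],
  [[0,0,0],[0,0,0.12],-1],
  [[0,0,0],[0,0,0.17],-1],
  [[0,0,0],[0,0,0.22],-1],
  [[0,0,0],[0,0,0.27],-1],
  [[0,0,0],[0,0,0.32],-1],
  [[0,0,0],[0,0,0.32],-1],
  [[0,0,0],[0,0,0.32],-1],
])

```text
clock: 8.77
position: [0.4723, 0.0847, 0.0488]
ee_rot: [-0.821, 3.031, 0.001]
force: [-3.6, -0.2, 15.4]
width: 0.003
gripper_force: 7.8
```

Request:
drive_tool([
  [[0,0,0],[0,0,0.04],-1],
  [[0,0,0],[0,0,0.08],-1],
  [[0,0,0],[0,0,0.08],-1],
  [[0,0,0],[0,0,0.08],-1],
  [[0,0,0],[0,0,0.08],-1],
  [[0,0,0],[0,0,0.08],-1],
])

```text
clock: 9.27
position: [0.4724, 0.0847, 0.0485]
ee_rot: [-0.821, 3.031, 0.001]
force: [-5.8, -0.6, 22.4]
width: 0.006
gripper_force: 11.8
```

```bash
python3 - <<'E'
from h import *
sc=cams.get_image('scene')
s=readout.observe();print(s['position'],s['force'],s['clock'])
cv2.imwrite('pics/s3.png',cv2.resize(sc[100:300,200:440],(720,600)))
E
```

```text
[0.47236897 0.08468348 0.04845052] [-5.7117864   0.08557193 23.38076867] 9.3167
```

View pics/s3.png

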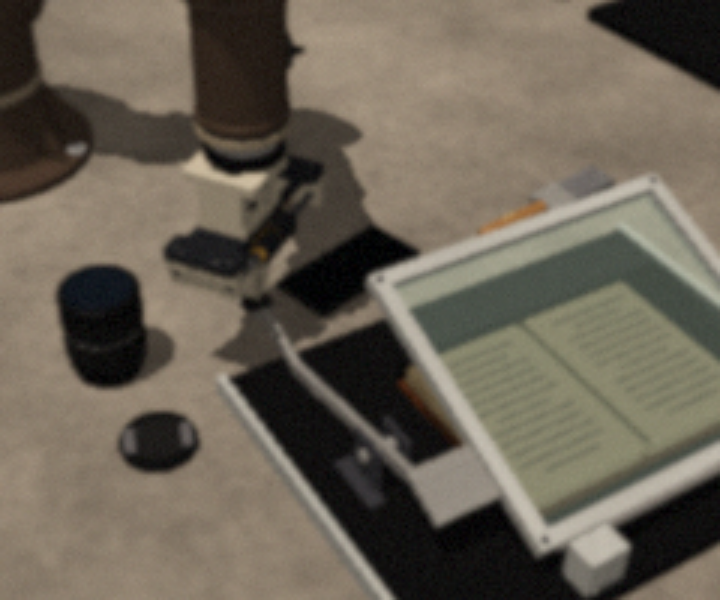

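The glass is up, with its front corner now at about (375,278) in the crop. The fingertips hold the paddle on its stop at about 22 N, and the bystanders are where they were.

```bash
python3 -c "
from cell import job;print(job.sign_off())"
```

```text
the job is handed in; nothing more can be done
None
```

The paddle is held down on the lever's stop with about 22 N and the glass is raised; the lens, cap, phone and brush look unmoved in the last picture, and the job was handed in at about 9.3 s.

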